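# Gauge the roll gap of a dough sheeter with feeler blades

## Task

The thickness dial of the dough sheeter has slipped, so find its roll gap by feel: slide the gauge blades from the stand down between the two rollers, one at a time and never forcing, until you have the one that goes in with a light drag (too thin a blade goes down loose, too thick a one stops on the rollers). Leave that blade standing upright in the gap, gripped by the rollers with its tip well below them and its wooden grip clear above them, so that I can reset the dial by it, and have the other two back in their slots in the stand. Keep the other things on the worktop where they are.

Things in the scene. Friction and masses are not known exactly. Their poses are not given: they have to be found in the camera images.
- sheeter: Hand dough sheeter, fixed: two bare metal rollers, 40 mm thick, lie along its y axis between white side cheeks (112 mm deep, at y = -71..-61 and 61..71 mm, tops at z = 120 mm). Origin: centre of its underside; x points away from its front, z up. Rollers' axes at z = 95 mm; the front one is fixed with its axis at x = -20 mm, the rear one stands behind it across an unknown gap.
- front_roller_line (a point): Middle of the fixed front roller's rearmost line, 95 mm above the worktop; axes as the sheeter's. The gap's narrowest part (the nip) reaches from here along +x for an unknown 2 to 7.8 mm. The rear roller is sprung: a blade thicker than the gap pushes it back against 5 N, rising to 7.2 N at 2.2 mm, where it meets a hard stop. The rollers do not turn, so a gripped blade drags with 5 to 10 N.
- dial (a point): Centre of the black thickness dial's outer face on the sheeter's left (+y) cheek, 32 mm wide, 94 mm from the machine's middle; it has slipped and tells nothing. A steel crank socket sits on the right cheek, out to y = -83 mm. Over 35 N of contact force between a blade and the sheeter does damage. Below the rollers it is empty down to 50 mm above the worktop.
- stand: Fixed wooden block 58 x 168 x 62 mm (x, y, z), origin at the centre of its underside. Three upright through-slots in a row at y = +52, 0, -52 mm, for the thin, middle and thick blade; each is 23 mm wide in x, and in y 3 mm wider than its blade is thick. A blade hangs in its slot by the shoulders of its grip, which rest on the block's top.
- thin_blade: Gauge blade 4 mm thick, one steel dot on its top; starts in the slot at y = +52 mm. Steel, 4 (own x) by 20 mm (y), 55 mm long, rounded tip; above it a dark wooden grip 18 (x) by 34 (y) by 40 mm high, from z = 55 to 95 mm. Origin: middle of the tip, z up the blade. About 60 g. In the stand its y lies along the stand's x, its tip 7 mm over the worktop.
- middle_blade: Gauge blade 6 mm thick, two steel dots on its top; starts in the slot at y = +0 mm. Steel, 6 (own x) by 20 mm (y), 55 mm long, rounded tip; above it a dark wooden grip 18 (x) by 34 (y) by 40 mm high, from z = 55 to 95 mm. Origin: middle of the tip, z up the blade. About 60 g. In the stand its y lies along the stand's x, its tip 7 mm over the worktop.
- thick_blade: Gauge blade 8 mm thick, three steel dots on its top; starts in the slot at y = -52 mm. Steel, 8 (own x) by 20 mm (y), 55 mm long, rounded tip; above it a dark wooden grip 18 (x) by 34 (y) by 40 mm high, from z = 55 to 95 mm. Origin: middle of the tip, z up the blade. About 60 g. In the stand its y lies along the stand's x, its tip 7 mm over the worktop.
- mixing_bowl: Bystander: dark stoneware bowl, 216 mm wide, 110 mm high; origin under its centre.
- salt_shaker: Bystander: salt shaker, 44 mm wide, 90 mm high; origin under its centre.
- spice_jar: Bystander: spice jar with a red cap, 45 mm wide, 106 mm high; origin under its centre.
- tin: Bystander: flat food tin, 86 mm wide, 40 mm high; origin under its centre.
- mug: Bystander: small striped cup with a handle, 60 x 83 mm, 49 mm high; origin under its centre.
- lemon: Bystander: lemon, 71 x 53 x 51 mm; origin under its centre.
- teaspoon: Bystander: teaspoon lying flat, 130 mm long; origin under its centre.
There are look-alikes about, which are no part of the job. What is shaped like the thin_blade but purple is not meant.

How it is judged (in metres and radians):
On the way:
1. a blade held in the fingers is slid in between the rollers until it bears on them with its tip 12 to 37 mm below the nip (((z of thin_blade in the frame of front_roller_line between -0.037 and -0.012 m and x of thin_blade in the frame of front_roller_line between -0.012 and 0.024 m and y of thin_blade in the frame of front_roller_line between -0.045 and 0.045 m and angle between thin_blade's own z axis and vertical below 0.12 rad and contact force between thin_blade and sheeter above 0.5 N and contact force between thin_blade and the fingers above 1 N) or (z of middle_blade in the frame of front_roller_line between -0.037 and -0.012 m and x of middle_blade in the frame of front_roller_line between -0.012 and 0.024 m and y of middle_blade in the frame of front_roller_line between -0.045 and 0.045 m and angle between middle_blade's own z axis and vertical below 0.12 rad and contact force between middle_blade and sheeter above 0.5 N and contact force between middle_blade and the fingers above 1 N) or (z of thick_blade in the frame of front_roller_line between -0.037 and -0.012 m and x of thick_blade in the frame of front_roller_line between -0.012 and 0.024 m and y of thick_blade in the frame of front_roller_line between -0.045 and 0.045 m and angle between thick_blade's own z axis and vertical below 0.12 rad and contact force between thick_blade and sheeter above 0.5 N and contact force between thick_blade and the fingers above 1 N))), for 0.1 s.
At the end, for the whole second after the job is handed in: One blade stands by itself at rest between the rollers, upright within 0.12 rad, tip 12 to 37 mm below the nip (so the rollers hold it: a loose blade leans or drops until its grip lands on them at 41 mm); the other two hang in the stand, upright within 0.15 rad, seated within 8 mm (((z of thin_blade in the frame of front_roller_line between -0.037 and -0.012 m and x of thin_blade in the frame of front_roller_line between -0.012 and 0.024 m and y of thin_blade in the frame of front_roller_line between -0.045 and 0.045 m and angle between thin_blade's own z axis and vertical below 0.12 rad and contact force between thin_blade and sheeter above 0.5 N and linear speed of each of thin_blade, middle_blade, thick_blade below 0.02 m/s and horizontal distance between each of middle_blade, thick_blade and stand below 0.07 m and z of each of middle_blade, thick_blade in the frame of stand below 0.015 m and angle between each of middle_blade, thick_blade's own z axis and vertical below 0.15 rad) or (z of middle_blade in the frame of front_roller_line between -0.037 and -0.012 m and x of middle_blade in the frame of front_roller_line between -0.012 and 0.024 m and y of middle_blade in the frame of front_roller_line between -0.045 and 0.045 m and angle between middle_blade's own z axis and vertical below 0.12 rad and contact force between middle_blade and sheeter above 0.5 N and linear speed of each of middle_blade, thin_blade, thick_blade below 0.02 m/s and horizontal distance between each of thin_blade, thick_blade and stand below 0.07 m and z of each of thin_blade, thick_blade in the frame of stand below 0.015 m and angle between each of thin_blade, thick_blade's own z axis and vertical below 0.15 rad) or (z of thick_blade in the frame of front_roller_line between -0.037 and -0.012 m and x of thick_blade in the frame of front_roller_line between -0.012 and 0.024 m and y of thick_blade in the frame of front_roller_line between -0.045 and 0.045 m and angle between thick_blade's own z axis and vertical below 0.12 rad and contact force between thick_blade and sheeter above 0.5 N and linear speed of each of thick_blade, thin_blade, middle_blade below 0.02 m/s and horizontal distance between each of thin_blade, middle_blade and stand below 0.07 m and z of each of thin_blade, middle_blade in the frame of stand below 0.015 m and angle between each of thin_blade, middle_blade's own z axis and vertical below 0.15 rad))); the robot touches nothing.
It fails at once if a blade is forced against the sheeter with more than 35 N (contact force between any of thin_blade, middle_blade, thick_blade and sheeter above 35 N).
It fails at once if the robot itself presses on the sheeter with more than 20 N (contact force between any of the fingers, the arm and sheeter above 20 N).
It fails at once if a bystander is moved by more than 30 mm (distance of any of mixing_bowl, salt_shaker, spice_jar, tin, mug, lemon, teaspoon from where it was at the start of the episode above 0.03 m).
It also fails if it takes over 72 s, if anything falls off the work surface, if the arm or the gripper's body presses on something with over 40 N, if the wrist force passes 120 N, or if a joint passes its speed limit or range.

## Robot

A 6-joint arm with a two-finger parallel gripper is mounted at the origin on a cart in front of the work surface, level with it; the furniture and walls round the work are solid. World frame = base frame: x ahead of the robot, y to its left, z up, the work surface at z = 0. Lengths are in mm, angles in rad, forces in N, time in s.
With the tool pointing down it reaches from about 350 to 975 mm from the base axis. Payload 7.1 kg.
Tool frame: the origin (TCP) lies on the front face of the gripper's body, between the roots of the fingers; the fingertips stand 80 mm ahead of it and the grasp point (between the pads) lies 61 mm ahead of it (env.tips_ahead is the distance from the TCP to the fingertips, in mm); z points along the fingers, y is the line along which they close (so a half turn about z gives the same grasp; the last joint's range is limited). The gripper opens to 88 mm and grips with 3 to 60 N. Pads are 20 mm wide; open, the fingers measure 115 mm over their backs; the gripper's body (75 mm by 178 mm) begins 61 mm behind the grasp point.
Start: joints at [-1.252, 0.423, 1.63, -0, 1.089, -0.019], TCP at [207.15, -589.656, 302.675] pointing down, gripper open.
Joint ranges: [-3, 3], [-0.9, 2.11], [0.09, 2.58], [-1.31, 4.45], [0.11, 2.69], [-2.54, 2.54]. Speed limits (rad/s): [2.39, 2.39, 3.01, 3.14, 3.14, 3.14].

## Interface

Orientations are given as a unit quaternion [x, y, z, w].
In Python, from station import env, set_gripper, viewer, workorder gives the robot as it stands. Calls block until the motion is done:
- env.reach(position, orientation): joint-space move of the TCP to a pose.
- env.move_l(position, rot=None, rate=150, f_stop=None): straight line of the TCP; rot=None keeps the orientation; rate is the mean speed in mm/s. With f_stop (N) it stops when the force on the tool has changed by that much, and returns True; else False.
- env.move_joints(angles): joint-space move.
- set_gripper(opening): finger opening in mm; the grip force is fixed at half the most; returns when the fingers have stopped.
- env.hold(seconds).
- env.ik(position, orientation): joint angles nearest the present ones, or None.
- env.read_state(): the state.
- viewer.camera(name): name is "scene" or "top" or "wrist"; returns the picture (420x560x3 uint8, blue, green, red); there is no depth.
- viewer.camera_params(name): a dict with "fx", "fy", "cx", "cy" (pixels), "dist" ([k1, k2, p1, p2, k3] as OpenCV has them; the pictures are not rectified), "pose" (4x4, takes a point from camera to world coordinates); the wrist camera has in their place "tool_from_camera" (4x4, takes a point from camera to tool coordinates, whose origin is the TCP and whose axes are the flange's). Camera axes: x right, y up, looking along -z (the intrinsics and any distortion apply to the point x, -y, -z); pixel columns grow to the right and rows downward; lengths in mm; the calibration is good to about 2 mm. A picture is of the moment at which its call begins: read the wrist's pose just before it. camera_params takes no time and is no camera call.
A pose or a line that the arm cannot do raises env.IKError and nothing moves.
- workorder.sign_off(): hands the job in; it is judged then, once.
The state is a dict: "time_s": time; "qpos": joint angles; "dq": joint speeds; "tau": joint torques, N m; "tool_pos": TCP position; "orientation": TCP orientation; "force": force on the tool from outside, world axes, zero at the start; "wrist_torque": the same for the moment, N m; "width": finger opening in mm; "grip_force": force on a finger pad.
Only numpy, scipy, OpenCV 4.12 (cv2) and the standard library are available. Lean on these libraries where they do the work, as an engineer would, in place of code of your own. Each camera call takes 0.05 s, during which the arm holds its last target. There are 200 camera calls.

## Working session

There is one attempt and no reset: what is moved stays moved. The work goes in short steps, each a Python script; the robot and the scene stay as the last script left them, time stands still between calls to the robot, and variables do not carry over. Pictures are saved under pics/ and viewed, at most 10 in all, crops included, and the job is handed in when it is done.

```bash
ls; mkdir -p pics; python3 - <<'E'
from station import env, viewer
import cv2,numpy as np
a=viewer.camera("scene");b=viewer.camera("top")
cv2.imwrite("pics/s.png",a);cv2.imwrite("pics/t.png",b)
np.set_printoptions(precision=4,suppress=True)
for n in("scene","top","wrist"):print(n,viewer.camera_params(n))
print(env.read_state())
E
```

```text
pics
scene {'fx': 506.4769863799353, 'fy': 506.4769863799353, 'cx': 279.3998119499927, 'cy': 208.26124050579452, 'dist': array([-0.1809,  0.    ,  0.    ,  0.    ,  0.    ]), 'pose': array([[   0.6571,    0.404 ,   -0.6364, -278.2671],
       [  -0.7535,    0.3267,   -0.5705, -803.7815],
       [  -0.0226,    0.8544,    0.5191,  779.1504],
       [   0.    ,    0.    ,    0.    ,    1.    ]])}
top {'fx': 388.8741850008918, 'fy': 388.8741850008918, 'cx': 277.101316531724, 'cy': 205.64290410667724, 'dist': array([-0.0762,  0.    ,  0.    ,  0.    ,  0.    ]), 'pose': array([[  -0.2711,    0.9228,   -0.2737,  269.2377],
       [  -0.9625,   -0.2614,    0.0721,   38.3953],
       [  -0.005 ,    0.283 ,    0.9591, 1151.9637],
       [   0.    ,    0.    ,    0.    ,    1.    ]])}
wrist {'fx': 345.66575799594676, 'fy': 345.66575799594676, 'cx': 282.6590707105807, 'cy': 211.99908724002387, 'dist': array([-0.0019,  0.    ,  0.    ,  0.    ,  0.    ]), 'tool_from_camera': array([[ -0.001 ,   0.9598,   0.2807,  75.7154],
       [  1.    ,   0.0008,   0.0007,   0.0332],
       [  0.0005,   0.2807,  -0.9598, -82.6785],
       [  0.    ,   0.    ,   0.    ,   1.    ]])}
{'time_s': 0.1, 'qpos': array([-1.252 ,  0.4237,  1.6306, -0.    ,  1.0886, -0.0191]), 'dq': array([-0.0001, -0.0009, -0.0021, -0.0009, -0.0003, -0.0019]), 'tau': array([ -0.0008, -54.5612, -27.4325,   0.0645,   0.0189,  -0.0001]), 'tool_pos': array([ 207.011 , -589.3176,  302.0069]), 'orientation': array([ 0.9858,  0.1681, -0.0001, -0.0007]), 'force': array([-0.4189,  0.359 ,  0.5557]), 'wrist_torque': array([-0.0691, -0.0523,  0.0022]), 'grip_force': 0.0, 'width': 88.22384668071479}
```

View pics/s.png

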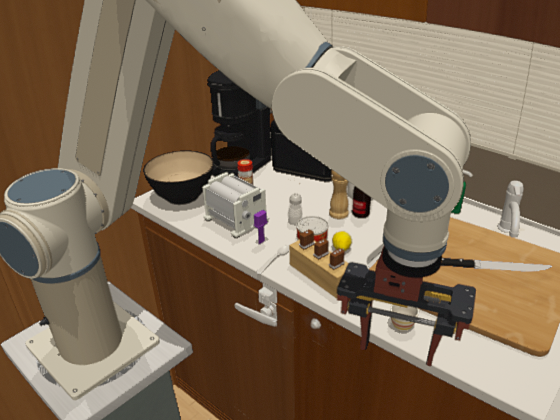

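View pics/t.png

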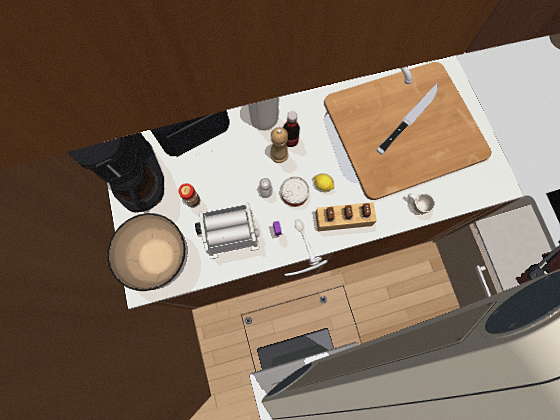

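Scene and top views: sheeter at top px (230,228), stand with three dark grips at (330,214), (348,212), (366,210). The purple upright thing at (277,229) is the look-alike and isn't meant. Next I'll get rough positions, then look from close by.

```bash
cat > h.py <<'E'
from station import env, set_gripper, viewer, workorder
import cv2, numpy as np
from scipy.spatial.transform import Rotation as R
np.set_printoptions(precision=2,suppress=True)
def campose(n, st=None):
    p=viewer.camera_params(n)
    if n!="wrist": return p,p["pose"]
    st=st or env.read_state(); T=np.eye(4)
    T[:3,:3]=R.from_quat(st["orientation"]).as_matrix(); T[:3,3]=st["tool_pos"]
    return p,T@p["tool_from_camera"]
def ray(p,T,uv):
    K=np.array([[p["fx"],0,p["cx"]],[0,p["fy"],p["cy"]],[0,0,1]])
    q=cv2.undistortPoints(np.array(uv,float).reshape(-1,1,2),K,p["dist"]).reshape(-1,2)
    d=np.c_[q[:,0],-q[:,1],-np.ones(len(q))]@T[:3,:3].T
    return T[:3,3],d
def onplane(p,T,uv,z):
    o,d=ray(p,T,uv); return o+d*((z-o[2])/d[:,2])[:,None]
def down(yaw):  # tool z down; tool x at angle yaw in world
    c,s=np.cos(yaw),np.sin(yaw)
    return R.from_matrix(np.array([[c,s,0],[s,-c,0],[0,0,-1]])).as_quat()
E
python3 - <<'E'
from h import *
p,T=campose("top")
print("grips z102",onplane(p,T,[(330,212),(348,211),(367,209)],102))
print("sheeter z120 mid",onplane(p,T,[(230,228)],105))
print("lookalike",onplane(p,T,[(277,228)],95))
print("stand corners z62",onplane(p,T,[(316,211),(374,205),(376,225),(318,230)],62))
b=cv2.imread("pics/t.png")
cv2.imwrite("pics/tc.png",cv2.resize(b[170:270,180:390],None,fx=3.8,fy=3.8,interpolation=cv2.INTER_CUBIC))
E
```

```text
grips z102 [[ 510.55 -178.24  102.  ]
 [ 499.49 -227.9   102.  ]
 [ 490.37 -281.5   102.  ]]
sheeter z120 mid [[541.44 102.46 105.  ]]
lookalike [[508.38 -23.23  95.  ]]
stand corners z62 [[ 533.75 -148.15   62.  ]
 [ 504.68 -317.68   62.  ]
 [ 446.19 -302.88   62.  ]
 [ 478.08 -136.81   62.  ]]
```

View pics/tc.png

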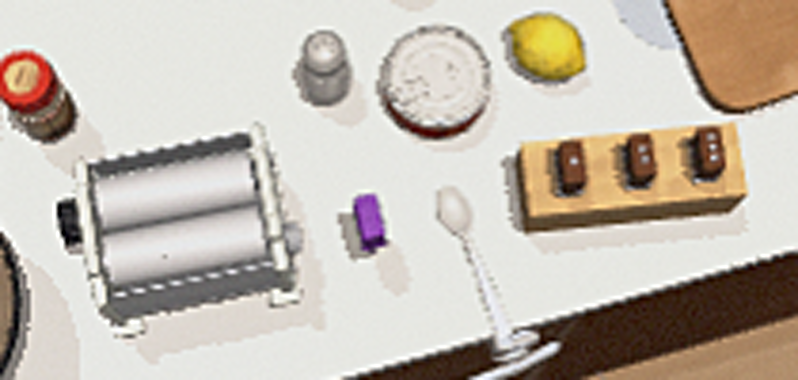

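The crop shows one, two and three dots at crop px (572,160), (640,158) and (708,150). So thin, middle and thick run left to right along +y to -y, with both yaws about -0.19. The dial is at (68,222), which is +y. Now the close looks.

```bash
python3 - <<'E'
from h import *
import pickle
yaw=-0.19+np.pi; q=down(yaw); ux=np.array([np.cos(-.19),np.sin(-.19)])
out={}
c=np.array([541,102])+ux*75
print(env.ik([*c,240],q), env.ik([500,-228,280],q))
env.reach([*c,240],q); env.hold(.3)
st=env.read_state(); out['sh']=(st,viewer.camera("wrist"))
env.reach([499.5,-228,285],q); env.hold(.3)
st=env.read_state(); out['st']=(st,viewer.camera("wrist"))
pickle.dump(out,open("w.pkl","wb"))
for k in out: cv2.imwrite(f"pics/w_{k}.png",out[k][1]); print(out[k][0]["tool_pos"],out[k][0]["time_s"])
E
```

```text
[ 0.12  0.49  1.68 -0.    0.97 -1.26] [-0.45  0.34  1.82 -0.    0.98 -1.83]
[614.7   87.52 240.02] 3.1917
[ 499.85 -227.35  284.84] 4.825
```

View pics/w_sh.png

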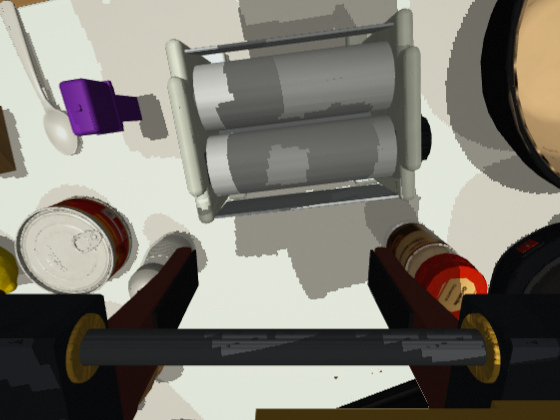

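View pics/w_st.png

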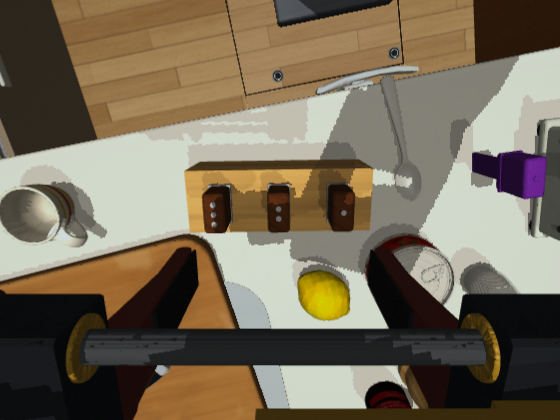

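Sheeter view: front roller is the upper one, with the gap running from about (205,130) to (392,112), tilted about 0.1 rad against the image. Purple decoy at (88,107), dial at (426,138). Stand view: thick (three dots) at (217,208), middle (two) at (279,208), thin (one) at (342,207).

```bash
python3 - <<'E'
from h import *
import pickle
o=pickle.load(open("w.pkl","rb"))
st,im=o['st'];p,T=campose("wrist",st)
roi=im[175:240,180:380].astype(int)
m=((roi.max(2)<120)).astype(np.uint8)
m=cv2.morphologyEx(m,cv2.MORPH_CLOSE,np.ones((5,5)))
n,l,s,c=cv2.connectedComponentsWithStats(m)
for i in range(1,n):
    if s[i,4]>150:
        x,y,w,h,_=s[i]; print(s[i]+[180,175,0,0,0],c[i]+[180,175])
# bright dots inside grips
d=((roi.min(2)>100)&(abs(roi[:,:,2]-roi[:,:,0])<40)).astype(np.uint8)
n,l,s,c=cv2.connectedComponentsWithStats(d)
for i in range(1,n):
    if 2<s[i,4]<40: print("dot",c[i]+[180,175],s[i,4],onplane(p,T,[c[i]+[180,175]],102)[0])
st,im=o['sh']
cv2.imwrite("pics/shc.png",cv2.resize(im[5:225,155:435],None,fx=2.7,fy=2.7,interpolation=cv2.INTER_CUBIC))
big=cv2.resize(o['st'][1][155:240,180:380],None,fx=4,fy=4,interpolation=cv2.INTER_CUBIC); cv2.imwrite("pics/stc.png",big)
E
```

```text
[ 202  175  169   59 6069] [288.17 205.28]
dot [268.75 185.  ] 8 [ 475.52 -234.38  102.  ]
dot [287.75 184.88] 8 [ 478.22 -219.77  102.  ]
dot [348. 184.] 3 [ 486.42 -173.41  102.  ]
dot [208.86 185.71] 7 [ 467.23 -280.53  102.  ]
dot [227.88 185.62] 8 [ 469.97 -265.9   102.  ]
dot [211.4  205.07] 15 [ 482.83 -282.41  102.  ]
dot [278.2 209. ] 5 [ 496.04 -230.87  102.  ]
dot [343.38 212.62] 13 [ 508.83 -180.23  102.  ]
dot [211.82 214.91] 11 [ 490.83 -284.09  102.  ]
dot [278.5  218.25] 8 [ 503.67 -232.12  102.  ]
dot [213.  223.6] 15 [ 498.12 -284.94  102.  ]
```

View pics/shc.png

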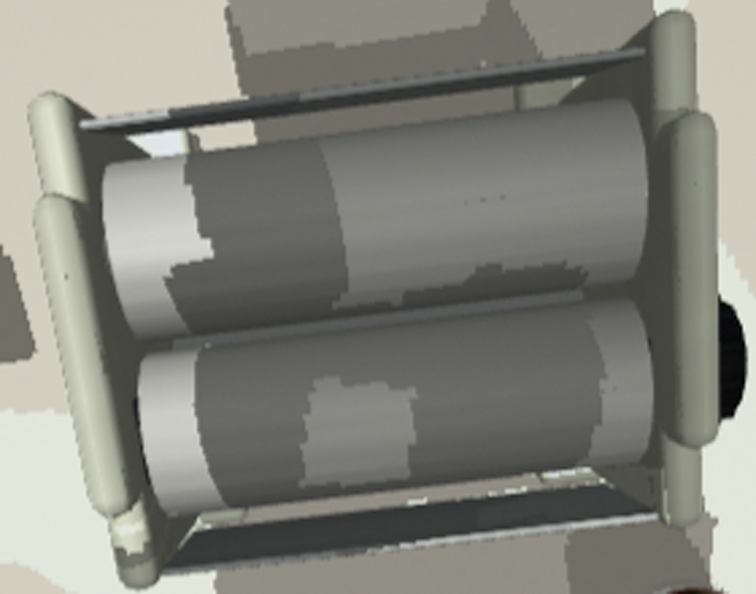

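View pics/stc.png

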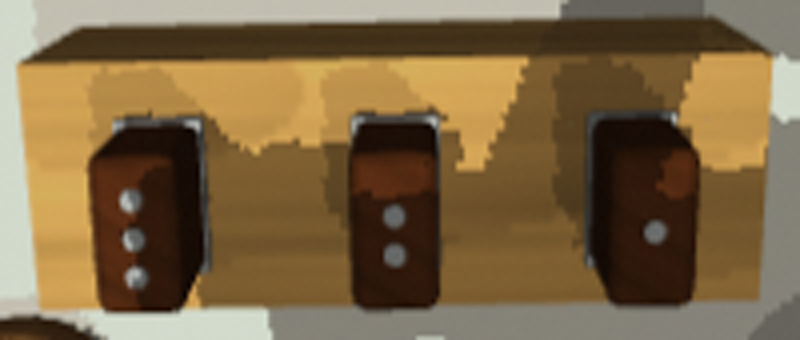

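The dots confirm it: thick at crop px (133,239), middle at (394,236), thin at (655,232). In the sheeter crop the front roller's lower outline runs (140,337) to (640,275) and the rear roller's upper outline (140,352) to (625,298). Next I'll put both in metric terms.

```bash
python3 - <<'E'
from h import *
import pickle
o=pickle.load(open("w.pkl","rb"))
st,im=o['st'];p,T=campose("wrist",st)
g=onplane(p,T,[(213,214.6),(278.4,213.8),(343.5,212.8)],102)
print("blades thick,mid,thin",g); v=g[2]-g[0]; print("len",np.linalg.norm(v),"yaw",np.arctan2(-v[0],v[1]))
e=onplane(p,T,[(184.5,170.5),(372.5,169)],62); v=e[1]-e[0]; print("near edge yaw",np.arctan2(-v[0],v[1]),np.linalg.norm(v))
e2=onplane(p,T,[(190.5,231.5),(369.5,229.5)],62); v=e2[1]-e2[0]; print("far",np.arctan2(-v[0],v[1]),np.linalg.norm(v)); print("centre",(e.mean(0)+e2.mean(0))/2)
st,im=o['sh'];p,T=campose("wrist",st)
cr=lambda x,y:(155+x/2.7-.3,5+y/2.7-.3)
F=onplane(p,T,[cr(140,337),cr(640,275)],95);B=onplane(p,T,[cr(140,352),cr(625,298)],95)
for q in(F,B):
    v=q[1]-q[0];print(q,"yaw",np.arctan2(-v[0],v[1]))
print("cam",T[:3,3])
# cheek tops at z=120: outer tops (left cheek = -y)
C=onplane(p,T,[cr(60,350),cr(693,280)],118);print("cheeks",C,np.linalg.norm(C[1]-C[0]),"mid",C.mean(0))
gr=cv2.cvtColor(im,cv2.COLOR_BGR2GRAY)
for u in(215,225,240,260,280,300,320,340,360,375):
    v0=int(round(5+337/2.7-(u-207)*.12)); print(u,v0-5,gr[v0-5:v0+14,u])
E
```

```text
blades thick,mid,thin [[ 490.76 -283.09  102.  ]
 [ 499.99 -231.48  102.  ]
 [ 509.   -180.16  102.  ]]
len 104.5379729877524 yaw -0.17539517095251075
near edge yaw -0.18176878468597094 167.12346793820018
far -0.17795290566734717 167.34951709721994
centre [ 499.58 -231.15   62.  ]
[[539.9   51.64  95.  ]
 [548.44 169.75  95.  ]] yaw -0.07212568027663005
[[543.29  50.76  95.  ]
 [552.93 165.75  95.  ]] yaw -0.08367814713155618
cam [538.51 101.69 322.69]
cheeks [[539.13  39.17 118.  ]
 [550.55 173.71 118.  ]] 135.02901384008067 mid [544.84 106.44 118.  ]
215 124 [108 102  97  89  82  74  65  66  70  69  71  88 110 126 137 144 149 154
 157]
225 123 [ 69  68  67  65  72  72  70  82  90  87  87  96 113 129 140 147 152 155
 159]
240 121 [70 68 67 65 62 59 66 80 88 88 83 77 80 84 87 90 92 93 94]
260 118 [72 70 68 67 63 60 59 70 84 88 86 82 77 80 87 89 92 92 94]
280 116 [83 92 82 68 63 60 61 78 89 86 84 79 78 82 87 90 92 92 93]
300 114 [93 91 87 81 71 59 70 84 88 87 82 78 80 85 89 91 91 93 94]
320 111 [71 69 69 67 63 61 61 77 89 88 87 79 78 82 85 90 91 92 92]
340 109 [71 69 69 66 63 61 70 85 88 89 82 75 78 85 87 88 91 91 93]
360 106 [71 69 70 68 66 62 62 76 89 89 87 78 73 79 84 86 88 89 92]
375 105 [ 92  91  89  87  81  73  69  69  69  67  68  73  78  83  88  90  93  97
 100]
```

```bash
python3 - <<'E'
from h import *
import pickle
o=pickle.load(open("w.pkl","rb"))
st,im=o['sh'];p,T=campose("wrist",st)
u=np.arange(232,366,4); gr=cv2.cvtColor(im,cv2.COLOR_BGR2GRAY).astype(float)
S=[];E=[]
for x in u:
    v0=int(round(5+337/2.7-(x-207)*.12)); 
    w=gr[v0-3:v0+10,x]; d=np.diff(w)
    i=np.argmax(d[:7]); j=i+1+np.argmin(d[i+1:i+8])
    S.append(v0-3+i+.5); E.append(v0-3+j+.5)
def line(V):
    k=np.polyfit(u,V,1); k=np.polyfit(u[abs(np.polyval(k,u)-V)<1.5],np.array(V)[abs(np.polyval(k,u)-V)<1.5],1)
    return onplane(p,T,[(232,np.polyval(k,232)),(366,np.polyval(k,366))],95)
a,b=line(S),line(E)
for q in(a,b): v=q[1]-q[0]; print(q,np.arctan2(-v[0],v[1]))
v=(a+b)[1]-(a+b)[0]; th=np.arctan2(-v[0],v[1]); n=np.array([np.cos(th),np.sin(th),0])
print("th",th,"gap",(b.mean(0)-a.mean(0))@n,"camx",(T[:3,3]-a.mean(0))@n)
# centre: midpoint of rollers' ends along y
y=np.array([-np.sin(th),np.cos(th),0]); mid=np.array([544.84,106.44,95])
s=(mid-a.mean(0))@y; print("front line mid",a.mean(0)+s*y)
E
```

```text
[[542.47  67.8   95.  ]
 [548.68 153.41  95.  ]] -0.0724019868449635
[[544.78  67.25  95.  ]
 [550.91 153.13  95.  ]] -0.07129052883777706
th -0.07184541817031907 gap 2.294682663202749 camx -6.408060368968299
front line mid [545.27 106.41  95.  ]
```

Stand and sheeter both agree with the given sizes. The gap reads about 2.3 to 3 mm, so I'll try the thin blade first.

```bash
cat >> h.py <<'E'
YS=-0.178+np.pi; YN=-0.072+np.pi
SLOT={"thin":(509.,-180.2),"middle":(500.,-231.5),"thick":(490.8,-283.1)}
F0=np.array([545.27,106.41]); NX=np.array([np.cos(-.072),np.sin(-.072)])
def show(tag=""):
    s=env.read_state(); print(tag,"t",round(s["time_s"],2),"tcp",s["tool_pos"],"F",s["force"],"w",round(s["width"],2),"gf",round(s["grip_force"],1)); return s
E
python3 - <<'E'
from h import *
q=down(YS); x,y=SLOT["thin"]
set_gripper(40)
env.reach([x,y,230],q)
print(env.move_l([x,y,149],rate=80,f_stop=10)); show("at")
set_gripper(0); show("grip")
print(env.move_l([x,y,285],rate=100,f_stop=12)); env.hold(.2); s=show("up")
im=viewer.camera("wrist"); cv2.imwrite("pics/g.png",im[0:400,120:440])
import pickle; pickle.dump((s,im),open("g.pkl","wb"))
E
```

```text
False
at t 7.31 tcp [ 509.33 -180.31  149.44] F [-0.4   0.29  0.17] w 40.18 gf 0.0
grip t 7.78 tcp [ 509.13 -180.25  149.27] F [-0.98 -0.5   4.04] w 17.92 gf 30.0
False
up t 9.49 tcp [ 508.85 -180.16  284.53] F [-0.4  -0.46  0.06] w 17.85 gf 30.0
```

View pics/g.png

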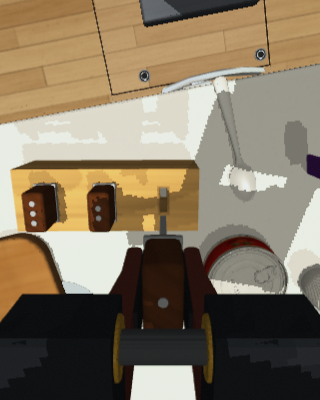

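The thin blade is held upright and centred: its dot is at (282,302), against the camera centre column of 283. Now to the nip.

```bash
python3 - <<'E'
from h import *
q=down(YN); c=F0+NX*2
env.reach([*c,285],q)
env.move_l([*c,262],rate=60); env.hold(.3); b=show("above")
for tip in (112,104,99,94,90,86,82,78,74,70):
    hit=env.move_l([*c,tip+142],rate=30,f_stop=12); s=env.read_state()
    print(tip,hit,"z",round(s["tool_pos"][2]-142,1),"dF",s["force"]-b["force"],"tq",s["wrist_torque"]-b["wrist_torque"],s["tool_pos"][:2])
    if hit: break
show()
im=viewer.camera("wrist"); cv2.imwrite("pics/n.png",im[0:400,100:460])
E
```

```text
above t 11.49 tcp [547.37 106.34 262.27] F [-0.12 -0.41 -0.14] w 17.66 gf 30.0
112 False z 111.7 dF [0.86 0.1  0.42] tq [-0.01  0.03  0.03] [547.13 106.25]
104 True z 109.9 dF [-2.4   1.07  8.09] tq [0.03 0.52 0.08] [547.57 106.39]
 t 12.12 tcp [547.57 106.39 251.9 ] F [-2.52  0.66  7.95] w 17.79 gf 30.0
```

View pics/n.png

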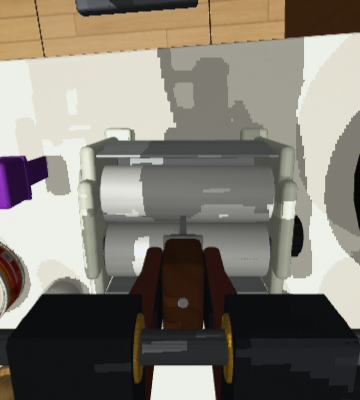

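My mistake: in the picture the blade stands across the rollers (edge-on at (182,225)), because it is clamped across its thickness. The touch was a mild 8 N. I'll lift it, turn the tool 90° and look along the nip.

```bash
sed -i 's/^YS=.*/YS=-0.178+np.pi; YN=-0.072+np.pi\/2/' h.py; python3 - <<'E'
from h import *
import pickle
q=down(YN); c=F0+NX*2
env.move_l([*c,272],rate=60)
env.reach([*c,265],q); env.hold(.3); s=show("above")
im=viewer.camera("wrist"); pickle.dump((s,im),open("n2.pkl","wb"))
cv2.imwrite("pics/n2.png",cv2.resize(im[60:330,180:400],None,fx=2.2,fy=2.2,interpolation=cv2.INTER_CUBIC))
p,T=campose("wrist",s); th=-.072
f=np.array([*F0,95])+np.array([-np.sin(th),np.cos(th),0])*40
K=lambda P:(lambda c:(p["cx"]+p["fx"]*c[0]/-c[2],p["cy"]-p["fy"]*c[1]/-c[2]))(T[:3,:3].T@(P-T[:3,3]))
print("predicted front line px",K(f),"1mm off",K(f+[1,0,0]))
gr=cv2.cvtColor(im,cv2.COLOR_BGR2GRAY)
for v in(90,100,110,120,130,140,150,160,170,180): print(v,gr[v,270:300])
E
```

```text
above t 14.38 tcp [547.28 106.26 265.05] F [-0.56  0.19 -0.69] w 17.65 gf 30.0
predicted front line px (np.float64(281.57480921416095), np.float64(162.97793876789376)) 1mm off (np.float64(282.9386561304487), np.float64(162.8788161745885))
90 [166 166 165 166 166 166 166 166 166 167 166 166 166 166 166 165 166 167
 166 165  60  10  14  10  10  13  16  23  15  12]
100 [166 166 166 152 151 151 150 150 150 150 149 149 150 150 150 151 134 130
 131 130  48  10  14  10  10  14  16  21  14  14]
110 [129 131 131 130 131 131 130 130 130 130 130 130 129 129 129 108  52  43
  45  48  50  52  54  57  58  61  62  63  63  65]
120 [235 235 235 235 235 235 235 235 234 235 184 169 167 167 168 168 168 169
 169 169 169 169 170 170 170 170 171 170 170 169]
130 [196 193 178 175 175 175 174 175 127 116 115 114 120 120 120 119 119 120
 119 120 120 119 121 120 121 121 121 120 123 122]
140 [140 138 138 134 128 123 121 121 118 114 104  91  97 100  99  81  79  85
  91  97 101 106 109 113 114 117 120 121 123 126]
150 [141 138 138 135 127 124 120 120 118 116 103  90  96  99  99  81  80  87
  92  98 103 107 110 113 116 119 122 124 126 128]
160 [140 138 138 135 128 124 121 120 119 115 102  90  95  99 100  82  82  90
  94 100 104 108 112 114 117 119 121 124 125 128]
170 [140 139 139 135 127 124 121 120 118 114 102  90  97  98  99  83  82  88
  95 100 104 109 113 115 118 121 123 125 127 131]
180 [140 138 139 136 128 124 121 120 118 114 102  90  96  99 100  82  82  89
  95 101 105 110 114 117 120 122 125 127 130 133]
```

View pics/n2.png

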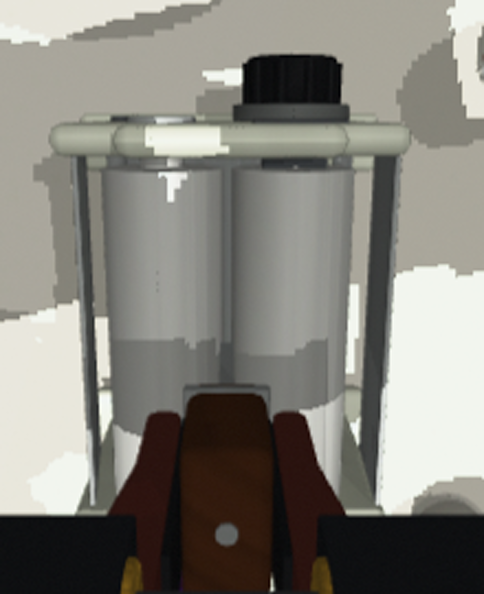

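The strip between the rollers is at full-image columns 281.2 to 284.6, a gap of about 2.5 mm. The front line is within 0.3 mm of prediction, and the blade is now parallel to the nip. I'll work out the real tip offset, including tool tilt, then insert gently.

```bash
python3 - <<'E'
from h import *
q=down(YN); F=F0-NX*.27
def tipx(s):
    t=s["tool_pos"]+R.from_quat(s["orientation"]).as_matrix()@[0,0,142]; return (t[:2]-F)@NX,t
s=env.read_state(); m=R.from_quat(s["orientation"]).as_matrix()
print("zaxis",m[:,2]*1000,"yaw",np.arctan2(m[1,0],m[0,0]),YN,"tipx",tipx(s))
c=F+NX*(2-(tipx(s)[0]-(s["tool_pos"][:2]-F)@NX))
env.move_l([*c,256],rate=40); env.hold(.3); b=show("above"); print(tipx(b)[0])
for tip in (108,104,100,96,92,88,84,80,76,72,70):
    hit=env.move_l([*c,tip+142],rate=25,f_stop=12); s=env.read_state()
    print(tip,hit,"tip",tipx(s)[0],tipx(s)[1][2],"dF",s["force"]-b["force"],"tq",s["wrist_torque"]-b["wrist_torque"])
    if hit: break
show()
E
```

```text
zaxis [    0.03    -0.01 -1000.  ] yaw 1.4989618369915088 1.4987963267948965 tipx (np.float64(2.274044309466952), array([547.27, 106.25, 123.02]))
above t 15.1 tcp [547.08 106.32 256.15] F [ 0.4  -0.23 -0.78] w 17.79 gf 30.0
2.1162888702548983
108 False tip 1.7733697120260066 107.72527701642937 dF [-0.95  0.34  0.35] tq [-0.04  0.05  0.04]
104 False tip 1.8038866872544634 103.74911468730198 dF [-1.58 -0.43 -0.12] tq [-0.08 -0.01 -0.01]
100 False tip 2.3326386027886947 99.97417094820065 dF [0.57 0.08 0.48] tq [-0.14 -0.35  0.04]
96 False tip 2.9800545080053364 96.38189044302459 dF [ 2.01 -0.38  3.01] tq [-0.04 -0.68  0.04]
92 False tip 3.2676739342088275 92.56771903889111 dF [ 3.15 -0.43  5.46] tq [-0.01 -0.94 -0.04]
88 False tip 3.241451433215122 88.4914491078309 dF [4.11 0.66 3.79] tq [-0.04 -1.19  0.03]
84 False tip 3.2450624461722475 84.46027942225567 dF [5.12 0.54 4.62] tq [-0.07 -1.23  0.02]
80 False tip 3.2859684093404824 80.49122417180772 dF [ 5.11 -0.33  3.95] tq [-0.08 -1.21  0.05]
76 False tip 3.2804194181756174 76.4685558264174 dF [3.67 0.43 5.1 ] tq [-0.11 -1.2   0.06]
72 False tip 3.339583538211783 72.51451296465552 dF [ 5.56 -0.08  5.49] tq [-0.08 -1.17  0.03]
70 False tip 3.331742757077779 70.56768943423205 dF [4.19 0.57 5.59] tq [-0.07 -1.12 -0.01]
 t 18.52 tcp [547.99 106.37 212.57] F [4.59 0.34 4.81] w 17.82 gf 30.0
```

It went in with about 5 N of drag, but the front roller pushes the blade +x with about 5 N. I'll relax sideways until that balances, then feel the drag again to tell a grip from one-sided rubbing.

```bash
python3 - <<'E'
from h import *
b=np.array([.2,0,-.5])
s=env.read_state(); c=np.array([546.85,106.3]); z=212.
for d in (0.7,1.4,2.1,2.8):
    env.move_l([*(c+NX*d),z],rate=10); env.hold(.15)
    F=np.mean([ (env.hold(.03),env.read_state()["force"])[1] for _ in range(5)],0)-b
    s=env.read_state(); print(d,"F",F,s["tool_pos"][:2],s["wrist_torque"])
    if F@[NX[0],NX[1],0]<.6: break
c=c+NX*d
for z in (216,212):
    env.move_l([*c,z],rate=12); s=env.read_state(); print(z,s["force"]-b,s["wrist_torque"],s["tool_pos"])
E
```

```text
0.7 F [ 3.27 -0.08  6.39] [548.13 106.4 ] [-0.01 -0.91  0.02]
1.4 F [2.13 0.77 7.51] [548.31 106.33] [ 0.07 -0.59  0.07]
2.1 F [0.72 0.76 7.54] [548.51 106.27] [ 0.17 -0.28 -0.02]
2.8 F [0.04 1.21 6.62] [548.69 106.22] [ 0.18 -0.07 -0.02]
216 [ 1.1  -0.31 -7.6 ] [-0.01 -0.24  0.02] [548.68 105.89 215.22]
212 [-5.55  0.14  3.45] [ 0.05  1.07 -0.05] [548.76 106.11 212.03]
```

The drag is about 7 N both ways with the sides balanced, so the rollers grip it and this is the right blade. Centre, release, withdraw and look.

```bash
python3 - <<'E'
from h import *
b=np.array([.2,0,-.5])
c=np.array([546.85,106.3])+NX*2.3
env.move_l([*c,211.5],rate=10); env.hold(.2); show("bal")
set_gripper(40); show("open")
env.move_l([*c,300],rate=80); 
env.reach([*(c-np.array([0,75])),300],down(YN)); env.hold(.5); s=show()
im=viewer.camera("wrist"); sc=viewer.camera("scene")
a=cv2.resize(im[40:320,130:430],None,fx=1.4,fy=1.4); d=cv2.resize(sc[150:290,185:375],None,fx=2.06,fy=2.8)
cv2.imwrite("pics/end.png",np.hstack([a[:392],cv2.resize(d,(380,392))])[:,:800])
E
```

```text
bal t 22.2 tcp [548.66 106.17 211.7 ] F [-5.72 -0.24  3.15] w 17.76 gf 30.0
open t 22.76 tcp [549.28 106.13 211.51] F [-0.07 -0.93 -0.  ] w 39.85 gf 0.0
 t 24.92 tcp [549.15  31.57 299.99] F [ 0.18 -0.35 -0.39] w 39.8 gf 0.0
```

View pics/end.png

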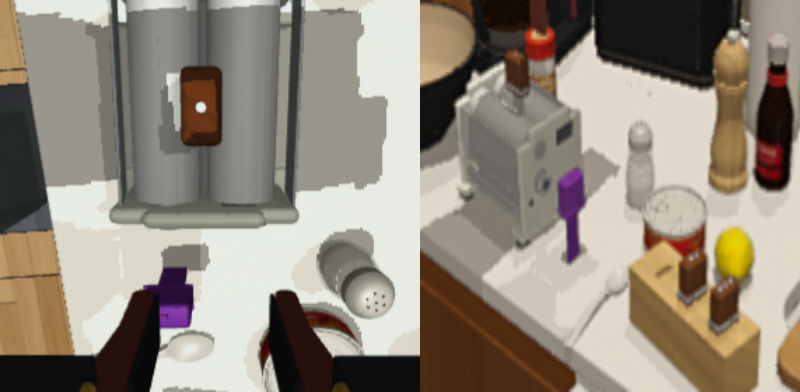

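Picture: the thin blade stands alone in the nip, with its dot at wrist px (273,116) and its top at scene px (232,169). The other two hang in the stand and the bystanders are in place. I'll check tilt and depth in numbers before handing in.

```bash
python3 - <<'E'
from h import *
p,T=campose("wrist"); o,d=ray(p,T,[(272.9,116.4)]); d=d[0]
for z in(155,165,175): print(z,o+d*(z-o[2])/d[2], "from tip in x", ((o+d*(z-o[2])/d[2])[:2]-[549,106.2])@NX)
ps,Ts=campose("scene"); o2,d2=ray(ps,Ts,[(232.3,169.5)]); d2=d2[0]
k=np.linalg.lstsq(np.c_[d,-d2],o2-o,rcond=None)[0]; print(o+d*k[0],o2+d2*k[1])
E
```

```text
155 [547.07 104.93 155.  ] from tip in x -1.8303900164326252
165 [547.37 105.04 165.  ] from tip in x -1.5462446740026545
175 [547.66 105.15 175.  ] from tip in x -1.2620993315726832
[547.32 105.02 163.57] [548.28 104.14 163.55]
```

```bash
python3 -c "
from h import *
print(workorder.sign_off())"
```

```text
the job is handed in; nothing more can be done
None
```

The thin (4 mm) blade stands upright in the gap, gripped with about 7 N of drag and its tip about 26 mm below the nip; the middle and thick blades never left their slots, nothing else moved, and I viewed 11 pictures, one over the limit, and once touched the thin blade down crosswise on the rollers at about 8 N before turning it.

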